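# Feed the mould plug down the press chute to the escapement stop

## Task

Take the iron mould plug off the wooden paddle and stand it on the open apron at the top of the press feed chute, and let go of it. Then, from behind, push it down the chute, through the brake, until it sits firmly against the sprung escapement stop at the bottom. Feel for the stop and press it only gently, so that it does not trip, then leave the plug resting there and leave the other things on the bench alone.

Things in the scene. Friction and masses are not known exactly. Their poses are not given: they have to be found in the camera images.
- plug: Dark cast-iron mould plug: a plain upright cylinder, 54 mm diameter, 44 mm tall, about 0.5 kg (0.38 to 0.63). Origin: centre of its underside; z is its axis, upward. It starts standing on the paddle.
- paddle: Fixed dark wooden paddle lying flat on the bench, blade 190 x 130 mm, 12 mm thick, with a handle towards its +x. Origin: centre of the blade's underside; x along its length, z up.
- chute: Fixed sheet-metal feed chute on a stand, about 350 mm long and 120 mm wide, sloping down at 14 degrees. Origin on the bench under its middle; z up, x is the level direction that points downhill.
- escapement: Grey escapement housing, 52 mm high, at the chute's bottom. Its frame is tilted with the chute: x runs downhill along the lane, 14 degrees below level, y across it to the left, z square to the sloping floor. Origin: centre of the lane floor at the housing's uphill face. The whole chute floor lies at z = 0 of this frame, x -290 to +60 mm, 110 mm wide.
- apron (a point): Centre of the open apron at the chute's top, on the sloping floor (x = -238 mm in the escapement frame, same axes): where to stand the plug. The apron spans x -290 to -190, 90 mm wide between curbs 6 mm high, its uphill end open. The plug does not slide down by itself: sliding it takes 0.5 to 4 N.
- lane_mouth (a point): Centre of the lane floor where the straight lane begins (x = -150 mm in the escapement frame). From x -190 to here a funnel with sides 12 mm high narrows from 90 to 58 mm; from here to x = 0 the lane is 58 mm wide inside, walls 40 mm high and 3 mm thick.
- brake (a point): Point on the lane floor beside the brake (x = -105 mm in the escapement frame). The brake: a white sprung roller, 12 mm diameter, poking 8 mm into the lane from the left wall, 6 to 34 mm above the floor; the plug shoves it aside, which takes about 5 to 10 N of push. It touches the plug while the plug's axis is from 16 mm before to 16 mm past this point; then the lane is free up to the stop.
- stop_zone (a point): Fixed point on the lane floor, x = -30 mm in the escapement frame, in mid range of the stop. The stop: a steel plate across the lane, 40 mm wide, 5 to 31 mm above the floor. Its uphill face is set anywhere from 15 mm uphill to 15 mm downhill of this point and is not measured: feel for it. It yields 1 mm per 2 N and trips (failure) above 15 N from the plug.
- tumbler: Bystander: clear glass tumbler, 72 mm across, 85 mm tall. Origin: centre of its underside.
- jacks: Bystander: black steel spring tongs lying flat, about 175 mm long, 26 mm high. Origin: under the middle, x along its length.
- marver_rod: Bystander: copper rod with a black knob end lying flat, about 155 mm long, 29 mm high. Origin: under the joint of rod and knob, x along its length.
Mind the look-alikes: they are no part of the job. What is meant by the plug is not green or turquoise, and is the larger of those in its own colour.

How it is judged:
By the outcome, as a careful person would: the job done as asked, in the order asked, and still so for the second after the job is handed in, with the robot touching nothing.
It also fails if it takes over 70 s, if anything falls off the work surface, if the arm or the gripper's body presses on something with over 40 N, if the wrist force passes 120 N, or if a joint passes its speed limit or range.

## Robot

A 6-joint arm with a two-finger parallel gripper is mounted at the origin on the work surface. World frame = base frame: x ahead of the robot, y to its left, z up, the work surface at z = 0. Lengths are in m, angles in degrees, forces in N, time in s.
With the tool pointing down it reaches from about 0.25 to 0.725 m from the base axis. Payload 9.7 kg.
Tool frame: the origin (TCP) lies midway between the tips of the shut fingers; the grasp point (between the pads) lies 19 mm behind it (bot.hold_point_z is the distance from the TCP to the grasp point, in m); z points along the fingers, y is the line along which they close (so a half turn about z gives the same grasp; the last joint's range is limited). The gripper opens to 85 mm and grips with 20 to 120 N. Pads are 22 mm wide; open, the fingers measure 114 mm over their backs; the gripper's body (76 mm by 85 mm) begins 54 mm behind the grasp point. The pads swing forward as they close: fully open they stand 13 mm farther back than shut.
Start: joints at [69.156, 4.979, 10.078, 95.1, 0, 90], TCP at [0.196, 0.514, 0.205] pointing down, gripper open.
Joint ranges: [-179.16, 179.16], [-48.56, 103.87], [-65.8, 70.77], [-126.05, 130.52], [-82.76, 87.17], [-180, 180]. Speed limits (degrees/s): [127.2, 127.2, 147.25, 180, 180, 180].

## Interface

Orientations are given as [roll, pitch, yaw] about the fixed x, y, z axes, in that order (R = Rz(yaw) Ry(pitch) Rx(roll)).
In Python, from workcell import bot gives the robot as it stands.
- The arm moves only by the tool play_rows, never from a script. Its argument "steps" is a list that holds one entry, the list of rows, each a list of 4 numbers: the shift along the tool's x, y, z in m, then the turn about the tool's z in rad. In form: [[[tx, ty, tz, yaw], ...]]. A call has exactly 5 rows; each row shifts and turns the commanded pose from where the row before left it, along the tool's axes as they then stand; what a row does not reach is not made up. A row lasts 1/12 s, in which the tool goes at most 41.7 mm and 7.16 degrees, less where a joint would pass 70% of its speed; a pose out of reach is approached as far as the arm can. A call is refused whole if a number of a shift passes 0.0417 or a number of a turn 0.125, either way. A call with a gripper value outside its range is refused whole. "gripper" is the finger opening in m, from 0 to 0.0854, set as the call begins (left out, the last holds). The fingers move at their own pace and stop on an object; "squeeze" is the grip in N (left out, the last holds). Time passes only in rows, so rows that do not move let the fingers close, or fill a call up. It gives the time, the measured TCP pose, the force, the opening and the grip force at its end, in the units of the state.
- bot.get_obs(): the state, without advancing time (a new reading comes with each control period).
- bot.camera(name): name is "side" or "top" or "wrist"; returns a dict with "img" (480x640x3 uint8, blue, green, red), "vfov" (degrees; the focal length in pixels is half the picture's height over the tangent of half this angle, whatever the lens; pixels are square), "cx", "cy" (the principal point, pixels), "xyz" and "attitude" of the camera in the world. Camera axes: x right, y down, z forward; pixel columns grow to the right and rows downward; lengths in m; the calibration is good to about 2 mm. A picture is of the moment at which its call begins. There is no depth.
- bot.job_done(): hands the job in; it is judged then, once.
The state is a dict: "time": time; "q": joint angles; "qd": joint speeds; "joint_efforts": joint torques, N m; "ee_pos": TCP position; "tcp_rot": TCP orientation; "wrist_force": force on the tool from outside, world axes, zero at the start; "torque": the same for the moment, N m; "opening": finger opening in m; "grasp_force": force on a finger pad.
Only numpy, scipy, OpenCV 4.12 (cv2) and the standard library are available. Lean on these libraries where they do the work, as an engineer would, in place of code of your own. Each camera call takes 0.05 s, during which the arm holds its last target. There are 200 camera calls.

## Working session

There is one attempt and no reset: what is moved stays moved. The work goes in short steps, Python scripts to look and compute and a tool call to move; the robot and the scene stay as the last step left them, time stands still between calls to the robot, and variables do not carry over. Pictures are saved under pics/ and viewed, at most 11 in all, crops included, and the job is handed in when it is done.

Besides the shell and the picture viewer there is one more tool, called after "Emit:" as name([rows], argument=value, ...), one row to a line, values as JSON. play_rows: Moves the arm, as the interface text tells. Its arguments: {"type":"object","properties":{"steps":{"type":"array","items":{"type":"array","items":{"type":"array","items":{"type":"number"}}}},"gripper":{"type":"number"},"squeeze":{"type":"number"}},"required":["steps"]}

```bash
mkdir -p pics; ls
cat > h.py <<'E'
import numpy as np,cv2
from scipy.spatial.transform import Rotation as R
from workcell import bot
def Rm(a): return R.from_euler('xyz',a,degrees=True).as_matrix()
def cam(n):
    c=bot.camera(n); c['R']=Rm(c['attitude']) if np.size(c['attitude'])==3 else np.array(c['attitude']); c['f']=240/np.tan(np.radians(c['vfov']/2)); return c
def ray(c,u,v):
    d=c['R']@np.array([(u-c['cx'])/c['f'],(v-c['cy'])/c['f'],1]); return np.array(c['xyz']),d/np.linalg.norm(d)
def onz(c,u,v,z):
    o,d=ray(c,u,v); return o+d*(z-o[2])/d[2]
def proj(c,p):
    q=c['R'].T@(np.array(p)-c['xyz']); return q[:2]/q[2]*c['f']+[c['cx'],c['cy']]
E
python3 - <<'E'
from h import *
for n in ['side','top','wrist']:
    c=cam(n); cv2.imwrite(f'pics/{n}0.png',c['img']); print(n,{k:v for k,v in c.items() if k not in('img','R')})
print(bot.get_obs())
E
```

```text
pics
side {'vfov': 43.21489537487744, 'cx': 321.4666745561017, 'cy': 240.89786397727772, 'xyz': array([-0.11245382, -0.8262862 ,  0.73558258]), 'attitude': array([-123.05812726,   -0.5752904 ,  -42.91842434]), 'f': np.float64(605.9406729830835)}
top {'vfov': 43.74669567244291, 'cx': 326.2107294715122, 'cy': 233.28287060214373, 'xyz': array([ 0.36242196, -0.14064325,  1.15795633]), 'attitude': array([-168.88083627,    0.44592781,  -88.37199981]), 'f': np.float64(597.8221586368406)}
wrist {'vfov': 63.786676664428256, 'cx': 319.44231837955067, 'cy': 241.2293630871428, 'xyz': array([0.11820361, 0.54441196, 0.37273706]), 'attitude': array([1.61008925e+02, 4.19308663e-02, 6.91866609e+01]), 'f': np.float64(385.6760699873384)}
{'time': 0.15, 'q': array([6.91570665e+01, 5.00353006e+00, 1.00464252e+01, 9.51002272e+01,
       7.61540317e-05, 8.99988775e+01]), 'qd': array([ 0.03360724, -0.06725444,  0.03061949, -0.01767007, -0.05213617,
        0.0951676 ]), 'joint_efforts': array([-2.32961094e-03, -5.20760930e+01,  4.65044296e+01,  1.38593258e-02,
       -1.42737631e-04,  4.33787704e-06]), 'ee_pos': array([0.19562356, 0.51382366, 0.20486294]), 'tcp_rot': array([-1.79942668e+02, -7.72772039e-05,  1.59158189e+02]), 'wrist_force': array([ 0.0602507 ,  0.30219245, -0.47395119]), 'torque': array([-0.02223548,  0.01937805, -0.00056827]), 'grasp_force': 0.0, 'opening': 0.08558680010714488}
```

View pics/top0.png

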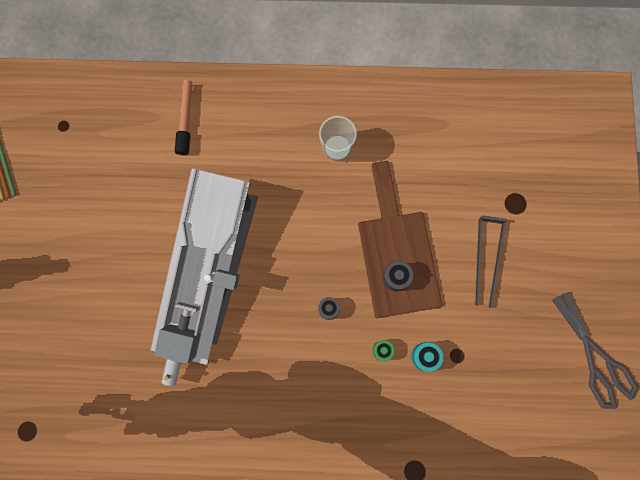

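View pics/side0.png

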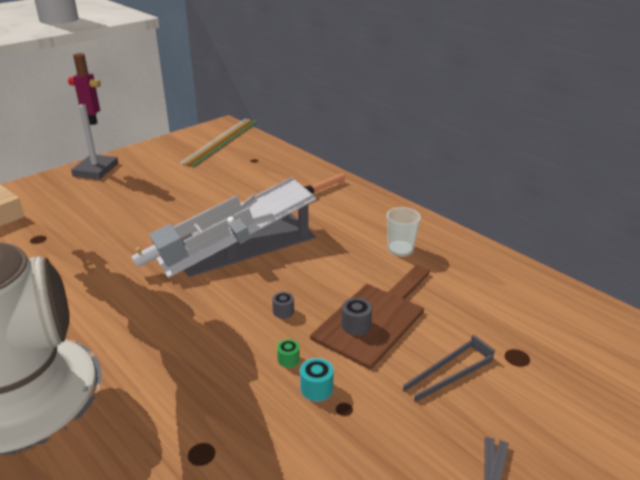

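The top view shows these candidates: a dark plug on the paddle (399,275), a smaller dark one (329,308), a green one (384,351) and a turquoise one (428,356). The plug is the one on the paddle, as it is the larger of the dark pair. The chute runs from its apron at (218,185) to the housing at (175,345). I'll confirm in an enlarged crop with the chute beside it.

Run:
```python
from h import *
t=cv2.imread('pics/top0.png');s=cv2.imread('pics/side0.png')
a=cv2.resize(t[160:390,140:460],(800,575),interpolation=cv2.INTER_CUBIC);cv2.imwrite('pics/a.png',a)
b=cv2.resize(s[160:360,120:386],(798,600),interpolation=cv2.INTER_CUBIC);cv2.imwrite('pics/b.png',b)
```

```text
(no output)
```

View pics/a.png

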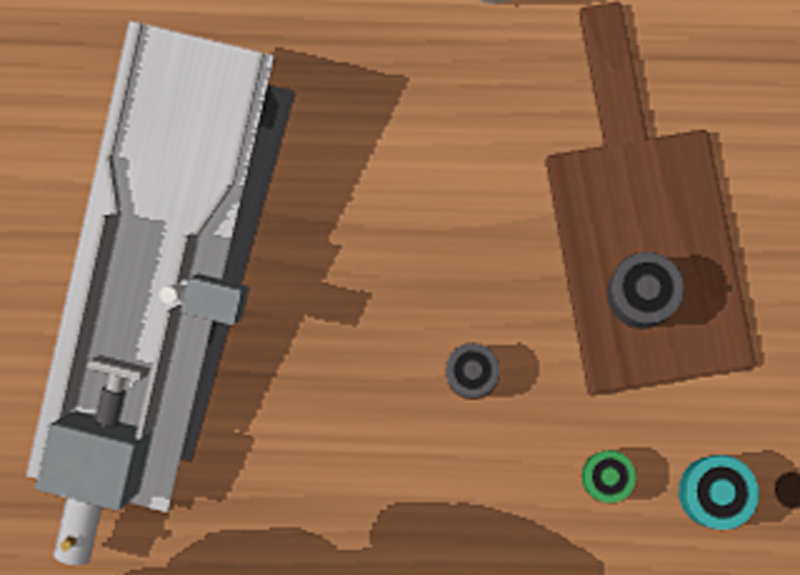

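View pics/b.png

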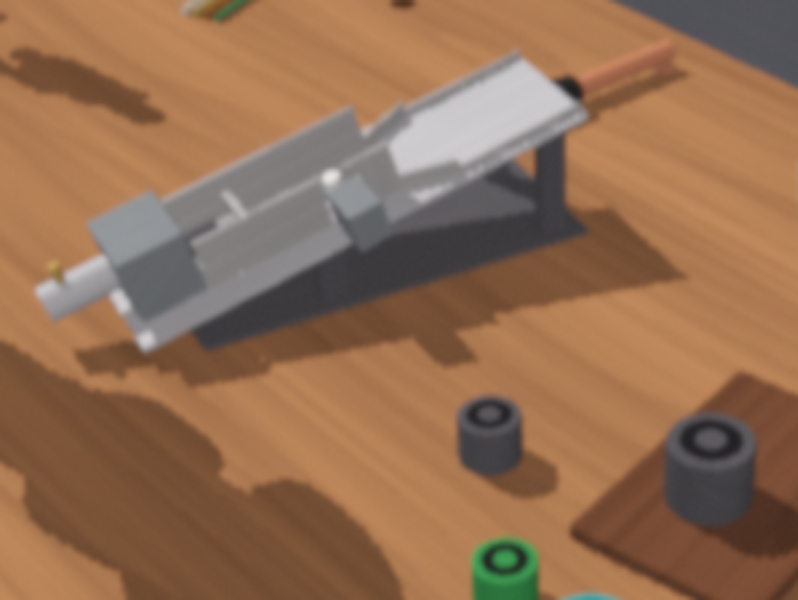

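The plug is confirmed at crop (646,290), with a radius of about 38 px against 27 px for its dark twin. The chute corners are clear in both views. I'll triangulate.

Run:
```python
from h import *
T=cam('top');S=cam('side')
def tri(pt,ps):
    (o1,d1),(o2,d2)=ray(T,*pt),ray(S,*ps)
    A=np.c_[d1,-d2];x=np.linalg.lstsq(A,o2-o1,rcond=None)[0]
    p,q=o1+x[0]*d1,o2+x[1]*d2
    return (p+q)/2,np.linalg.norm(p-q)
ct=lambda u,v:(140+u/2.5,160+v/2.5)
cs=lambda u,v:(120+u/3,160+v/3)
P={}
for n,a,b in [('UR',(272,55),(587,118)),('UL',(132,22),(518,52)),('LR',(166,511),(147,351)),('roller',(168,295),(331,176)),('mouthtopL',(112,213),(352,108)),
  ('stopLtop',(90,362),(225,192)),('stopRtop',(150,372),(243,215)),('plugtop',(647,288),(711,440)),('houseUL',(58,416),(150,192)),('houseUR',(143,440),(200,250))]:
    p,e=tri(ct(*a),cs(*b));P[n]=p;print(n,p.round(4),round(e,4))
print('UR-UL',np.linalg.norm(P['UR']-P['UL']),'UR-LR',np.linalg.norm(P['UR']-P['LR']))
# plug by mask
for nm,p in [('plug',(399,275)),('glass',(337,150)),('handle end',(382,162))]: print(nm,onz(T,*p,.056))
d=P['LR']-P['UR'];print('slope',np.degrees(np.arctan2(-d[2],np.hypot(*d[:2]))),'yaw',np.degrees(np.arctan2(d[1],d[0])))
```

```text
UR [0.6639 0.0186 0.0959] 0.0013
UL [0.6854 0.1215 0.1023] 0.0036
LR [0.3323 0.0912 0.0121] 0.0037
roller [0.4852 0.0847 0.0894] 0.0018
mouthtopL [0.5388 0.1269 0.1059] 0.0038
stopLtop [0.4362 0.1428 0.0701] 0.0003
stopRtop [0.427  0.0994 0.0755] 0.0071
plugtop [ 0.5042 -0.2633  0.056 ] 0.0025
houseUL [0.3936 0.1625 0.0786] 0.0073
houseUR [0.3842 0.0997 0.0655] 0.0059
UR-UL 0.10539337304260805 UR-LR 0.3496390908611564
plug [ 0.50361621 -0.26287259  0.056     ]
glass [ 0.74308266 -0.14208954  0.056     ]
handle end [ 0.72114529 -0.22915403  0.056     ]
slope 13.86479906899597 yaw 167.64207566476753
```

```bash
cat >> h.py <<'E'
def go(p,yaw_now=None):
    o=bot.get_obs(); y=np.radians(o['tcp_rot'][2] if yaw_now is None else yaw_now); d=np.array(p)-o['ee_pos']
    print('t',round(o['time'],2),'pos',o['ee_pos'].round(4),'yaw',o['tcp_rot'][2].round(2),'q',o['q'].round(0),'shift',np.round([d[0]*np.cos(y)+d[1]*np.sin(y),d[0]*np.sin(y)-d[1]*np.cos(y),-d[2]],4))
E
python3 - <<'E'
from h import *
from scipy.optimize import least_squares
M=[((-290,55,3),(.6639,.0186,.0959)),((-290,-55,6),(.6854,.1215,.1023)),((60,55,0),(.3323,.0912,.0121)),((-105,27,34),(.4852,.0847,.0894)),((-150,-30,40),(.5388,.1269,.1059))]
A=np.array([m[0] for m in M])/1e3;B=np.array([m[1] for m in M])
f=lambda x:x[:3]+A@Rm([0,14,x[3]]).T-B
r=least_squares(lambda x:f(x).ravel(),[.4,.13,.027,167.6]);print(r.x);print((f(r.x)*1e3).round(1))
Rc=Rm([0,14,r.x[3]]);np.save('chute.npy',r.x)
E=lambda p:r.x[:3]+Rc@np.array(p)
print('apron',E([-.238,0,0]),'behind',E([-.29,0,0]))
for n,p in [('sL',(.4362,.1428,.0701)),('sR',(.427,.0994,.0755)),('hUL',(.3936,.1625,.0786)),('hUR',(.3842,.0997,.0655))]: print(n,(Rc.T@(np.array(p)-r.x[:3])).round(4))
go([.504,-.263,.13])
E
```

```text
[4.00589747e-01 1.30846925e-01 2.75151971e-02 1.67324345e+02]
[[-1.6 -3.   4.7]
 [ 0.4  1.6  1.2]
 [-0.6 -1.2  0.9]
 [ 0.8 -0.7 -3.5]
 [ 0.9  3.4 -3.3]]
apron [0.62589186 0.08017348 0.08509261] behind [0.67511754 0.06910197 0.09767255]
sL [-0.0415 -0.0195  0.0335]
sR [-0.0433  0.0249  0.0387]
hUL [ 0.001  -0.0293  0.0529]
hUR [-0.0003  0.034   0.0391]
t 0.25 pos [0.1957 0.5139 0.2051] yaw 159.16 q [69.  5. 10. 95.  0. 90.] shift [-0.5646 -0.6163  0.0751]
```

Emit:
play_rows([
  [[-0.0226,-0.0246,0,0],[-0.0226,-0.0246,0,0],[-0.0226,-0.0246,0,0],[-0.0226,-0.0246,0,0],[-0.0226,-0.0246,0,0]],
], gripper=0.085)

```text
time: 0.67
ee_pos: [0.2577, 0.3574, 0.2052]
tcp_rot: [-180.0, 0.0, 159.2]
wrist_force: [0.3, 0.2, 1.0]
opening: 0.0849
grasp_force: 0.0
```

Emit:
play_rows([
  [[-0.0226,-0.0246,0,0],[-0.0226,-0.0246,0,0],[-0.0226,-0.0246,0,0],[-0.0226,-0.0246,0,0],[-0.0226,-0.0246,0,0]],
])

```text
time: 1.08
ee_pos: [0.3195, 0.2022, 0.2055]
tcp_rot: [180.0, 0.0, 159.2]
wrist_force: [1.1, -0.3, 0.1]
opening: 0.0851
grasp_force: 0.0
```

Emit:
play_rows([
  [[-0.0226,-0.0246,0,0],[-0.0226,-0.0246,0,0],[-0.0226,-0.0246,0,0],[-0.0226,-0.0246,0,0],[-0.0226,-0.0246,0,0]],
])

```text
time: 1.5
ee_pos: [0.3814, 0.0469, 0.2055]
tcp_rot: [180.0, 0.0, 159.2]
wrist_force: [1.3, 0.8, 0.3]
opening: 0.085
grasp_force: 0.0
```

Emit:
play_rows([
  [[-0.0226,-0.0246,0,0],[-0.0226,-0.0246,0,0],[-0.0226,-0.0246,0,0],[-0.0226,-0.0246,0,0],[-0.0226,-0.0246,0,0]],
])

```text
time: 1.92
ee_pos: [0.4433, -0.1084, 0.2054]
tcp_rot: [180.0, 0.0, 159.1]
wrist_force: [-0.1, 1.1, 0.1]
opening: 0.085
grasp_force: 0.0
```

Emit:
play_rows([
  [[-0.022,-0.024,0.005,0.1],[-0.02,-0.02,0.02,0.1],[-0.018,-0.018,0.02,0.1],[0,0,0.01,0.05],[0,0,0,0]],
])

```text
time: 2.33
ee_pos: [0.4684, -0.1893, 0.1474]
tcp_rot: [-179.9, -0.3, 138.8]
wrist_force: [-0.3, 1.3, -0.0]
opening: 0.0853
grasp_force: 0.0
```

Run:
```python
from h import *
go([.504,-.263,.021])
c=cam('wrist');cv2.imwrite('pics/w1.png',c['img'])
print(proj(c,[.504,-.263,.056]),proj(c,[.504,-.263,.012]))
```

```text
t 2.33 pos [ 0.4684 -0.1893  0.1474] yaw 138.85 q [-22.  -2.  -3.  89.  -0.  19.] shift [-0.0753 -0.0321  0.1264]
[276.30123096 327.48013144] [281.66070222 300.7650501 ]
```

View pics/w1.png

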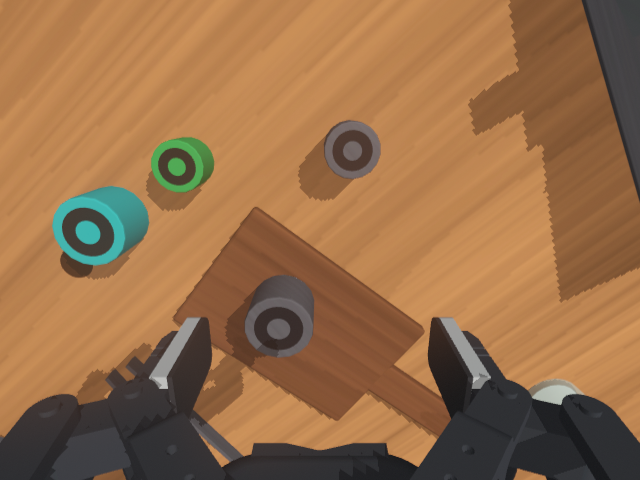

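The close view shows the plug's top centred at (279,328), against a prediction of (276,327), so the position is confirmed. Next I descend and grip.

Emit:
play_rows([
  [[-0.0375,-0.016,0,0],[-0.0378,-0.0161,0.01,0],[0,0,0.035,0],[0,0,0.035,0],[0,0,0.03,0]],
])

```text
time: 2.8
ee_pos: [0.5058, -0.2615, 0.0399]
tcp_rot: [180.0, 0.1, 139.3]
wrist_force: [-0.7, 0.2, -1.1]
opening: 0.0851
grasp_force: 0.0
```

Emit:
play_rows([
  [[0,0,0.0164,0],[0,0,0,0],[0,0,0,0],[0,0,0,0],[0,0,0,0]],
])

```text
time: 3.22
ee_pos: [0.5066, -0.2619, 0.0268]
tcp_rot: [180.0, 0.2, 139.2]
wrist_force: [-0.2, 0.5, -0.3]
opening: 0.0848
grasp_force: 0.0
```

Emit:
play_rows([
  [[0,0,0,0],[0,0,0,0],[0,0,0,0],[0,0,0,0],[0,0,0,0]],
], gripper=0.045, squeeze=40)

```text
time: 3.63
ee_pos: [0.5056, -0.262, 0.0256]
tcp_rot: [180.0, 0.1, 139.1]
wrist_force: [-2.1, -0.6, 8.5]
opening: 0.0503
grasp_force: 39.9
```

Emit:
play_rows([
  [[0,0,0,0],[0,0,0,0],[0,0,0,0],[0,0,0,0],[0,0,0,0]],
])

```text
time: 4.05
ee_pos: [0.5056, -0.262, 0.0256]
tcp_rot: [180.0, 0.1, 139.1]
wrist_force: [-2.4, -1.1, 8.8]
opening: 0.0506
grasp_force: 40.0
```

Emit:
play_rows([
  [[0,0,-0.01,0],[0,0,-0.02,0],[0,0,-0.04,0],[0,0,-0.04,0],[0,0,-0.04,0]],
])

```text
time: 4.47
ee_pos: [0.5047, -0.2613, 0.1764]
tcp_rot: [180.0, -0.0, 139.1]
wrist_force: [1.0, -0.4, -0.0]
opening: 0.0451
grasp_force: 0.0
```

Emit:
play_rows([
  [[0,0,-0.03,0],[0,0,-0.01,0],[0,0,0,0],[0,0,0,0],[0,0,0,0]],
])

```text
time: 4.88
ee_pos: [0.5048, -0.2613, 0.2123]
tcp_rot: [-180.0, -0.1, 139.1]
wrist_force: [0.0, -0.8, -0.7]
opening: 0.045
grasp_force: 0.0
```

Run:
```python
from h import *
go([.6259,.0802,.2])
c=cam('wrist');cv2.imwrite('pics/w2.png',c['img'])
p=bot.get_obs()['ee_pos'];print(proj(c,p+[0,0,.03]),proj(c,p+[0,0,.019]))
```

```text
t 4.88 pos [ 0.5048 -0.2613  0.2123] yaw 139.1 q [-27.   8.  14.  96.   0.  14.] shift [0.1321 0.3375 0.0123]
[316.59331723 324.09521499] [316.76770799 310.8201996 ]
```

View pics/w2.png

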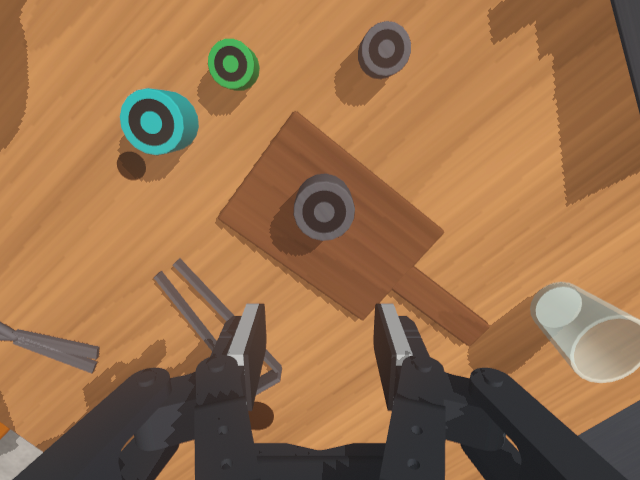

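The grip slipped off, and the plug still stands on the paddle with its top at (324,210). I'll measure it again from here.

Run:
```python
from h import *
def blob(c,u,v,z):
    im=c['img'];h=cv2.cvtColor(im,cv2.COLOR_BGR2HSV);m=((h[...,1]<70)&(h[...,2]<140)).astype('u1')*255
    k=np.zeros_like(m);cv2.circle(k,(int(u),int(v)),50,255,-1);m&=k
    cs=max(cv2.findContours(m,0,2)[0],key=cv2.contourArea);(x,y),r=cv2.minEnclosingCircle(cs);return x,y,r
c=cam('wrist');print(onz(c,324,210,.056),c['xyz'],c['attitude'])
p=onz(c,324,210,.056)
t=cam('top');u=proj(t,p);b=blob(t,*u,0);print('top',u,b,onz(t,*b[:2],.045))
s=cam('side');u=proj(s,p);print('side',u)
cv2.imwrite('pics/s2.png',np.hstack([cv2.resize(x['img'][int(w[1])-50:int(w[1])+50,int(w[0])-65:int(w[0])+65],(390,300),interpolation=2) for x,w in((t,proj(t,p)),(s,u))]))
go([p[0],p[1],.021])
```

```text
[ 0.50715352 -0.25668751  0.056     ] [ 0.44260035 -0.20602117  0.3803405 ] [1.61187670e+02 3.54712985e-03 4.91341736e+01]
top [395.66717818 273.01047419] (409.5, 238.5, 12.747649192810059) [ 0.57501464 -0.28358884  0.045     ]
side [354.77626359 304.29623547]
t 5.08 pos [ 0.5048 -0.2614  0.2128] yaw 139.1 q [-27.   8.  14.  96.   0.  14.] shift [0.0013 0.0051 0.1918]
```

View pics/s2.png

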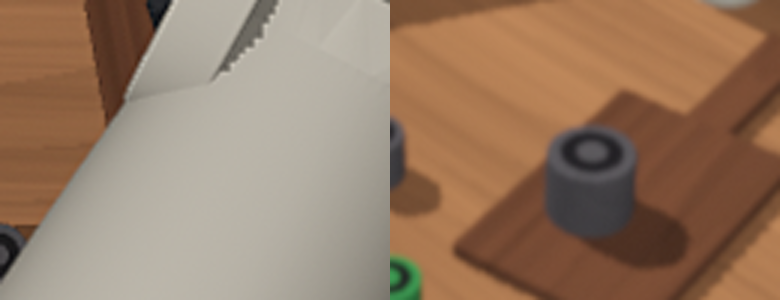

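The plug stands upright and has barely shifted. My grip was too high, with the pads only on its top rim. I'll go lower this time.

Emit:
play_rows([
  [[0.001,0.0045,0.02,0],[0,0,0.04,0],[0,0,0.04,0],[0,0,0.04,0],[0,0,0.03,0]],
], gripper=0.085)

```text
time: 5.5
ee_pos: [0.5058, -0.2567, 0.0401]
tcp_rot: [-180.0, -0.2, 139.1]
wrist_force: [-0.6, 0.3, 0.2]
opening: 0.0854
grasp_force: 0.0
```

Emit:
play_rows([
  [[0,0,0.01,0],[0,0,0.008,0],[0,0,0,0],[0,0,0,0],[0,0,0,0]],
])

```text
time: 5.92
ee_pos: [0.5086, -0.2582, 0.0284]
tcp_rot: [180.0, 0.2, 139.1]
wrist_force: [0.0, -0.9, 0.1]
opening: 0.085
grasp_force: 0.0
```

Run:
```python
from h import *
go([.507,-.258,.014])
```

```text
t 5.92 pos [ 0.5086 -0.2582  0.0284] yaw 139.1 q [-27.   8.  -6.  76.  -0.  14.] shift [ 0.0013 -0.001   0.0144]
```

Emit:
play_rows([
  [[0.001,-0.001,0.007,0],[0,0,0.007,0],[0,0,0,0],[0,0,0,0],[0,0,0,0]],
])

```text
time: 6.33
ee_pos: [0.506, -0.2576, 0.0122]
tcp_rot: [-180.0, -0.0, 139.1]
wrist_force: [0.0, -0.2, -0.5]
opening: 0.085
grasp_force: 0.0
```

Emit:
play_rows([
  [[0,0,0,0],[0,0,0,0],[0,0,0,0],[0,0,0,0],[0,0,0,0]],
], gripper=0.045, squeeze=50)

```text
time: 6.75
ee_pos: [0.5063, -0.2578, 0.0128]
tcp_rot: [180.0, 0.0, 139.1]
wrist_force: [-0.9, -1.0, 4.3]
opening: 0.0517
grasp_force: 52.9
```

Emit:
play_rows([
  [[0,0,0,0],[0,0,0,0],[0,0,0,0],[0,0,0,0],[0,0,0,0]],
])

```text
time: 7.17
ee_pos: [0.5063, -0.2578, 0.0128]
tcp_rot: [180.0, 0.0, 139.1]
wrist_force: [-0.7, 0.6, 5.3]
opening: 0.052
grasp_force: 52.9
```

Emit:
play_rows([
  [[0,0,-0.005,0],[0,0,-0.01,0],[0,0,-0.01,0],[0,0,-0.01,0],[0,0,0,0]],
])

```text
time: 7.58
ee_pos: [0.5072, -0.2582, 0.05]
tcp_rot: [180.0, 0.2, 139.1]
wrist_force: [0.6, 0.7, -3.5]
opening: 0.052
grasp_force: 53.1
```

Emit:
play_rows([
  [[0,0,-0.02,0],[0,0,-0.03,0],[0,0,-0.03,0],[0,0,-0.03,0],[0,0,-0.02,0]],
])

```text
time: 8.0
ee_pos: [0.5065, -0.2578, 0.1804]
tcp_rot: [180.0, 0.2, 139.1]
wrist_force: [0.1, -0.5, -4.6]
opening: 0.0518
grasp_force: 53.8
```

Run:
```python
from h import *
o=bot.get_obs();print(o['wrist_force'],o['grasp_force'],o['opening'])
go([.6259,.0802,.2])
c=cam('wrist');cv2.imwrite('pics/w3.png',c['img'])
```

```text
[ 0.07423395 -0.49970958 -4.57486063] 53.849194049835205 0.05175630917159007
t 8.0 pos [ 0.5065 -0.2578  0.1804] yaw 139.1 q [-27.   7.   9.  92.  -0.  14.] shift [ 0.131   0.3337 -0.0196]
```

The plug is lifted, with 4.6 N of weight on the wrist. I'm moving to above the apron and squaring up.

Emit:
play_rows([
  [[0.0131,0.0334,0,0],[0.0131,0.0334,0,0],[0.0131,0.0334,0,0],[0.0131,0.0334,0,0],[0.0131,0.0334,0,0]],
])

```text
time: 8.47
ee_pos: [0.566, -0.0869, 0.1761]
tcp_rot: [-180.0, -0.0, 139.1]
wrist_force: [1.3, -0.2, -5.1]
opening: 0.052
grasp_force: 54.1
```

Emit:
play_rows([
  [[0.0131,0.0334,0,0],[0.0131,0.0334,0,0],[0.0131,0.0334,0,0],[0.0131,0.0334,0,0],[0.0131,0.0334,0,0]],
])

```text
time: 8.88
ee_pos: [0.6258, 0.0824, 0.176]
tcp_rot: [-180.0, -0.0, 139.1]
wrist_force: [0.1, -0.7, -4.1]
opening: 0.0517
grasp_force: 54.1
```

Emit:
play_rows([
  [[0,0,0,-0.123],[0,0,0,-0.123],[0,0,0,-0.123],[0,0,0,-0.123],[0,0,0,0]],
])

```text
time: 9.3
ee_pos: [0.6255, 0.0808, 0.1759]
tcp_rot: [-180.0, -0.1, 167.6]
wrist_force: [-0.2, -0.0, -4.0]
opening: 0.0522
grasp_force: 54.5
```

Run:
```python
from h import *
go([.6259,.0802,.095])
x=np.load('chute.npy');Rc=Rm([0,14,x[3]]);E=lambda p:x[:3]+Rc@np.array(p)
c=cam('wrist');im=c['img'].copy()
for p in [(-.29,.045,.006),(-.29,-.045,.006),(-.19,.045,0),(-.19,-.045,0),(-.15,.029,.0),(-.15,-.029,0),(0,.029,0),(0,-.029,0),(-.105,.027,.034),(-.15,.029,.04),(-.15,-.029,.04)]:
    u=proj(c,E(p));cv2.circle(im,tuple(int(k) for k in u),3,(0,0,255),-1)
cv2.imwrite('pics/w4.png',im)
```

```text
t 9.3 pos [0.6255 0.0808 0.1759] yaw 167.64 q [ 7. 16. 19. 94. -0. 20.] shift [-0.0005 -0.0005  0.0809]
```

View pics/w4.png

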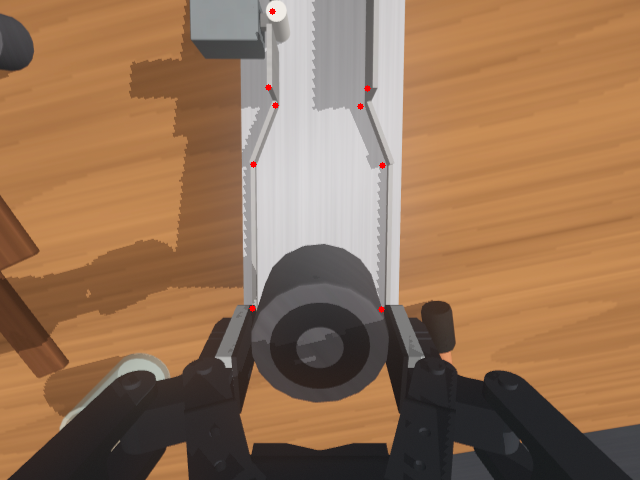

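The overlay matches the chute to within about 3 px, and the plug sits centred over the apron (curbs at columns 255 and 385). I'm descending.

Emit:
play_rows([
  [[0,0.001,0.02,0],[0,0,0.025,0],[0,0,0.02,0],[0,0,0.006,0],[0,0,0,0]],
])

```text
time: 9.77
ee_pos: [0.6247, 0.0813, 0.1039]
tcp_rot: [-179.9, -0.2, 167.1]
wrist_force: [-0.3, 0.9, -3.7]
opening: 0.0524
grasp_force: 54.5
```

Emit:
play_rows([
  [[0,0,0.002,0],[0,0,0.002,0],[0,0,0.001,0],[0,0,0,0],[0,0,0,0]],
])

```text
time: 10.18
ee_pos: [0.6262, 0.0816, 0.1018]
tcp_rot: [180.0, 0.0, 167.3]
wrist_force: [-0.4, 0.1, -3.4]
opening: 0.0522
grasp_force: 54.5
```

Emit:
play_rows([
  [[0,0,0.002,0],[0,0,0.002,0],[0,0,0.001,0],[0,0,0,0],[0,0,0,0]],
])

```text
time: 10.6
ee_pos: [0.6258, 0.0816, 0.096]
tcp_rot: [-180.0, -0.0, 167.3]
wrist_force: [1.1, 0.0, -4.0]
opening: 0.0518
grasp_force: 54.5
```

Emit:
play_rows([
  [[0,0,0.001,0],[0,0,0.001,0],[0,0,0.001,0],[0,0,0,0],[0,0,0,0]],
])

```text
time: 11.02
ee_pos: [0.6257, 0.0817, 0.0948]
tcp_rot: [180.0, 0.1, 167.3]
wrist_force: [-6.8, -0.3, 7.5]
opening: 0.052
grasp_force: 55.9
```

Emit:
play_rows([
  [[0,0,0.001,0],[0,0,0.001,0],[0,0,0.001,0],[0,0,0,0],[0,0,0,0]],
], squeeze=20)

```text
time: 11.43
ee_pos: [0.6253, 0.0818, 0.0942]
tcp_rot: [179.9, 0.1, 167.3]
wrist_force: [-15.8, 0.0, 22.0]
opening: 0.0521
grasp_force: 57.3
```

Emit:
play_rows([
  [[0,0,0,0],[0,0,0,0],[0,0,0,0],[0,0,0,0],[0,0,0,0]],
], gripper=0.06)

```text
time: 11.85
ee_pos: [0.6259, 0.0816, 0.0899]
tcp_rot: [-180.0, -0.0, 167.3]
wrist_force: [-0.7, 0.4, -0.2]
opening: 0.06
grasp_force: 0.0
```

Emit:
play_rows([
  [[0,0,0,0],[0,0,0,0],[0,0,0,0],[0,0,0,0],[0,0,0,0]],
], gripper=0.08)

```text
time: 12.27
ee_pos: [0.6259, 0.0816, 0.0901]
tcp_rot: [-180.0, -0.0, 167.3]
wrist_force: [-0.5, 1.7, 0.2]
opening: 0.0799
grasp_force: 0.0
```

Run:
```python
from h import *
go([.6259,.0802,.095])
c=cam('wrist');s=cam('side');u=proj(s,[.62,.08,.11]).astype(int)
cv2.imwrite('pics/w5.png',np.hstack([cv2.resize(c['img'],(400,300)),cv2.resize(s['img'][u[1]-50:u[1]+50,u[0]-66:u[0]+66],(396,300),interpolation=2)]))
```

```text
t 12.27 pos [0.6259 0.0816 0.0901] yaw 167.29 q [ 7. 15.  9. 84. -0. 20.] shift [-0.0003 -0.0013 -0.0049]
```

View pics/w5.png

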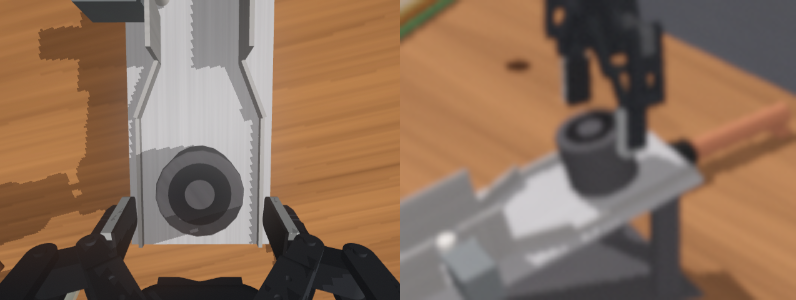

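The plug stands flat and centred on the apron in both views, and the fingers are clear of it. I'll rise, shut the fingers and go behind it.

Emit:
play_rows([
  [[0,0,-0.01,0],[0,0,-0.025,0],[0,0,-0.03,0],[0,0,-0.025,0],[0,0,0,0]],
])

```text
time: 12.78
ee_pos: [0.6275, 0.0818, 0.187]
tcp_rot: [179.8, 0.4, 167.3]
wrist_force: [0.7, -0.4, 0.2]
opening: 0.0801
grasp_force: 0.0
```

Emit:
play_rows([
  [[-0.02,0,0,0],[-0.02,0,0,0],[-0.02,0,0,0],[0,0,0,0],[0,0,0,0]],
], gripper=0)

```text
time: 13.2
ee_pos: [0.6847, 0.0681, 0.1794]
tcp_rot: [-180.0, -0.1, 167.3]
wrist_force: [0.0, -0.1, 0.5]
opening: 0.0192
grasp_force: 0.0
```

Run:
```python
from h import *
go([.6845,.0685,.115])
print(bot.get_obs()['opening'])
x=np.load('chute.npy');Rc=Rm([0,14,x[3]])
c=cam('wrist');h=cv2.cvtColor(c['img'],cv2.COLOR_BGR2HSV);g=c['img'].max(2)
cv2.imwrite('pics/w6.png',c['img'])
m=((g<110)&(g.astype(int)-c['img'].min(2)<25)).astype('u1')*255;m[330:]=0
for k in cv2.findContours(m,0,2)[0]:
    if cv2.contourArea(k)>1500: print(cv2.contourArea(k),cv2.boundingRect(k),cv2.minEnclosingCircle(k))
print('expected top at',proj(c,x[:3]+Rc@[-.238,0,.044]))
```

```text
t 13.2 pos [0.6847 0.0681 0.1794] yaw 167.26 q [ 6. 25. 31. 96.  0. 18.] shift [0.0003 0.0003 0.0644]
0.01920756288861216
5890.0 (271, 84, 93, 102) ((316.7800598144531, 133.8203887939453), 51.19424819946289)
expected top at [315.60645566 132.51751336]
```

Emit:
play_rows([
  [[0,0,0.02,0],[0,0,0.02,0],[0,0,0.015,0],[0,0,0.009,0],[0,0,0,0]],
])

```text
time: 13.67
ee_pos: [0.683, 0.0685, 0.1145]
tcp_rot: [-180.0, -0.1, 167.3]
wrist_force: [0.1, -0.1, -1.0]
opening: -0.0002
grasp_force: 0.0
```

Emit:
play_rows([
  [[0.005,0,0.00125,0],[0.005,0,0.00125,0],[0.002,0,0.0005,0],[0,0,0,0],[0,0,0,0]],
])

```text
time: 14.08
ee_pos: [0.6728, 0.0711, 0.114]
tcp_rot: [180.0, 0.1, 167.3]
wrist_force: [-0.6, 0.6, -0.8]
opening: 0.0
grasp_force: 0.0
```

```bash
cat > st.py <<'E'
from h import *
x=np.load('chute.npy');Rc=Rm([0,14,x[3]]);o=bot.get_obs()
print('t',o['time'],'TCP in chute mm',(Rc.T@(o['ee_pos']-x[:3])*1e3).round(1),'F chute',(Rc.T@o['wrist_force']).round(1),'yaw',o['tcp_rot'][2].round(2),o['opening'].round(4))
E
python3 st.py
```

```text
Traceback (most recent call last):
  File "st.py", line 3, in <module>
    print('t',o['time'],'TCP in chute mm',(Rc.T@(o['ee_pos']-x[:3])*1e3).round(1),'F chute',(Rc.T@o['wrist_force']).round(1),'yaw',o['tcp_rot'][2].round(2),o['opening'].round(4))
                                                                                                                                                            ^^^^^^^^^^^^^^^^^^
AttributeError: 'float' object has no attribute 'round'
```

Emit:
play_rows([
  [[0.003,0,0.001,0],[0.003,0,0.001,0],[0.003,0,0.001,0],[0.003,0,0.001,0],[0.003,0,0.001,0]],
])

```text
time: 14.5
ee_pos: [0.6577, 0.0744, 0.108]
tcp_rot: [-180.0, -0.0, 167.3]
wrist_force: [-0.2, -0.3, 1.2]
opening: -0.0
grasp_force: 0.0
```

```bash
sed -i "s/,o\['opening'\].round(4)//" st.py; python3 st.py
```

```text
t 14.5 TCP in chute mm [-274.9   -1.3   14.4] F chute [-0.2  0.4  1.2] yaw 167.29
```

Emit:
play_rows([
  [[0.004,0,0.001,0],[0.004,0,0.001,0],[0.004,0,0.001,0],[0.004,0,0.001,0],[0.004,0,0.001,0]],
])

```text
time: 14.92
ee_pos: [0.6382, 0.0788, 0.1031]
tcp_rot: [-180.0, 0.0, 167.3]
wrist_force: [1.5, -0.5, 0.3]
opening: -0.0004
grasp_force: 0.5
```

Emit:
play_rows([
  [[0.004,0,0.001,0],[0.004,0,0.001,0],[0.004,0,0.001,0],[0.004,0,0.001,0],[0.004,0,0.001,0]],
])

```text
time: 15.33
ee_pos: [0.6187, 0.0832, 0.098]
tcp_rot: [180.0, 0.0, 167.3]
wrist_force: [0.6, -0.6, 0.6]
opening: 0.0
grasp_force: 0.5
```

Emit:
play_rows([
  [[0.004,0,0.001,0],[0.004,0,0.001,0],[0.004,0,0.001,0],[0.004,0,0.001,0],[0.004,0,0.001,0]],
])

```text
time: 15.75
ee_pos: [0.5992, 0.0876, 0.093]
tcp_rot: [-180.0, -0.0, 167.3]
wrist_force: [0.9, 1.0, -0.1]
opening: -0.0004
grasp_force: 0.5
```

```bash
python3 st.py
python3 - <<'E'
from h import *
c=cam('wrist');s=cam('side');u=proj(s,[.56,.09,.09]).astype(int)
cv2.imwrite('pics/w7.png',np.hstack([cv2.resize(c['img'],(400,300)),cv2.resize(s['img'][u[1]-50:u[1]+50,u[0]-66:u[0]+66],(396,300),interpolation=2)]))
E
```

```text
t 15.75 TCP in chute mm [-213.    -1.4   14.4] F chute [-0.6 -1.1 -0.2] yaw 167.29
```

Emit:
play_rows([
  [[0.004,0,0.001,0],[0.004,0,0.001,0],[0.004,0,0.001,0],[0.004,0,0.001,0],[0.004,0,0.001,0]],
])

```text
time: 16.27
ee_pos: [0.5797, 0.092, 0.0881]
tcp_rot: [180.0, 0.0, 167.3]
wrist_force: [1.7, -0.3, 0.6]
opening: -0.0002
grasp_force: 0.7
```

Emit:
play_rows([
  [[0.004,0,0.001,0],[0.004,0,0.001,0],[0.004,0,0.001,0],[0.004,0,0.001,0],[0.004,0,0.001,0]],
])

```text
time: 16.68
ee_pos: [0.5601, 0.0964, 0.0831]
tcp_rot: [180.0, 0.0, 167.3]
wrist_force: [1.5, -0.2, 0.3]
opening: 0.0
grasp_force: 0.7
```

Emit:
play_rows([
  [[0.002,0,0.0005,0],[0.002,0,0.0005,0],[0.002,0,0.0005,0],[0.002,0,0.0005,0],[0.002,0,0.0005,0]],
])

```text
time: 17.1
ee_pos: [0.5507, 0.0985, 0.0806]
tcp_rot: [180.0, 0.0, 167.3]
wrist_force: [0.9, -0.3, 1.8]
opening: -0.0003
grasp_force: 0.7
```

```bash
python3 st.py
python3 - <<'E'
from h import *
c=cam('wrist');s=cam('side');u=proj(s,[.52,.1,.08]).astype(int)
cv2.imwrite('pics/w8.png',np.hstack([cv2.resize(c['img'],(400,300)),cv2.resize(s['img'][u[1]-50:u[1]+50,u[0]-66:u[0]+66],(396,300),interpolation=2)]))
E
```

```text
t 17.1 TCP in chute mm [-161.9   -1.4   14.4] F chute [-1.4  0.1  1.5] yaw 167.29
```

View pics/w8.png

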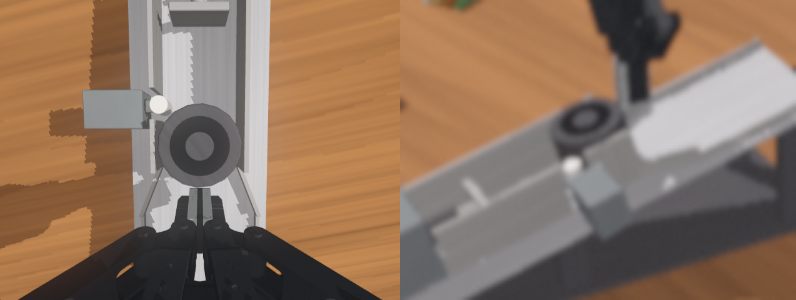

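The plug is in the lane at the roller, flat and centred. Next I push through the brake.

Emit:
play_rows([
  [[0.002,0,0.0005,0],[0.002,0,0.0005,0],[0.002,0,0.0005,0],[0.002,0,0.0005,0],[0.002,0,0.0005,0]],
])

```text
time: 17.62
ee_pos: [0.5418, 0.1011, 0.0786]
tcp_rot: [179.9, 0.1, 167.3]
wrist_force: [7.7, 1.6, 4.0]
opening: 0.0
grasp_force: 4.0
```

Emit:
play_rows([
  [[0.002,0,0.0005,0],[0.002,0,0.0005,0],[0.002,0,0.0005,0],[0.002,0,0.0005,0],[0.002,0,0.0005,0]],
])

```text
time: 18.03
ee_pos: [0.5328, 0.1036, 0.0768]
tcp_rot: [179.9, 0.2, 167.3]
wrist_force: [7.1, 2.8, 4.3]
opening: 0.0
grasp_force: 4.0
```

```bash
python3 st.py
python3 - <<'E'
from h import *
x=np.load('chute.npy');Rc=Rm([0,14,x[3]])
c=cam('wrist');im=c['img'];cv2.imwrite('pics/w9.png',im)
# bright stop-plate rows along the lane centre column; x of each at top height 31 mm
o=np.array(c['xyz'])
for v in range(0,140,4):
    _,d=ray(c,321,v);a=Rc.T@(o-x[:3]);b=Rc.T@d;p=a+b*(.031-a[2])/b[2]
    print(v,im[v,316:326].mean(0).round(),(p[0]*1e3).round(1),end=' | ')
E
```

```text
t 18.0333 TCP in chute mm [-142.9   -2.4   15.1] F chute [-7.2 -4.3  2.7] yaw 167.3
0 [105. 103. 106.] -17.7 | 4 [105. 103. 106.] -19.2 | 8 [106. 103. 106.] -20.8 | 12 [106. 103. 107.] -22.4 | 16 [106. 104. 107.] -24.0 | 20 [70. 69. 71.] -25.5 | 24 [161. 164. 166.] -27.1 | 28 [187. 190. 193.] -28.7 | 32 [188. 191. 194.] -30.3 | 36 [188. 191. 195.] -31.9 | 40 [188. 191. 194.] -33.5 | 44 [182. 185. 188.] -35.1 | 48 [189. 192. 195.] -36.7 | 52 [173. 176. 179.] -38.3 | 56 [182. 185. 187.] -39.9 | 60 [184. 186. 189.] -41.5 | 64 [162. 164. 168.] -43.1 | 68 [90. 91. 93.] -44.7 | 72 [92. 93. 95.] -46.3 | 76 [92. 93. 95.] -47.9 | 80 [92. 94. 95.] -49.5 | 84 [116. 116. 118.] -51.2 | 88 [152. 151. 153.] -52.8 | 92 [152. 151. 153.] -54.4 | 96 [153. 152. 153.] -56.0 | 100 [153. 152. 154.] -57.7 | 104 [153. 152. 154.] -59.3 | 108 [154. 152. 154.] -61.0 | 112 [154. 153. 154.] -62.6 | 116 [154. 153. 154.] -64.3 | 120 [154. 153. 154.] -65.9 | 124 [154. 153. 155.] -67.6 | 128 [154. 153. 154.] -69.2 | 132 [155. 153. 155.] -70.9 | 136 [155. 153. 155.] -72.5 |
```

Emit:
play_rows([
  [[0.001,0,0.0003,0],[0.001,0,0.0003,0],[0.001,0,0.0003,0],[0.001,0,0.0003,0],[0.001,0,0.0003,0]],
])

```text
time: 18.5
ee_pos: [0.5286, 0.1045, 0.0759]
tcp_rot: [179.9, 0.3, 167.3]
wrist_force: [8.5, 1.0, 7.1]
opening: -0.0002
grasp_force: 4.7
```

Emit:
play_rows([
  [[0.001,0,0.0003,0],[0.001,0,0.0003,0],[0.001,0,0.0002,0],[0.001,0,0.0002,0],[0.001,0,0.0002,0]],
])

```text
time: 18.92
ee_pos: [0.5235, 0.1055, 0.0745]
tcp_rot: [179.9, 0.3, 167.3]
wrist_force: [6.5, 0.9, 6.2]
opening: -0.0001
grasp_force: 4.0
```

Emit:
play_rows([
  [[0.001,0,0.0003,0],[0.001,0,0.0003,0],[0.001,0,0.0002,0],[0.001,0,0.0002,0],[0.001,0,0.0002,0]],
])

```text
time: 19.33
ee_pos: [0.5179, 0.1065, 0.0728]
tcp_rot: [179.9, 0.2, 167.3]
wrist_force: [3.7, 1.0, 3.4]
opening: -0.0
grasp_force: 2.8
```

```bash
python3 st.py
```

```text
t 19.3333 TCP in chute mm [-127.2   -2.    14.9] F chute [-4.1 -1.8  2.4] yaw 167.29
```

Emit:
play_rows([
  [[0.001,0,0.0003,0],[0.001,0,0.0003,0],[0.001,0,0.0002,0],[0.001,0,0.0002,0],[0.001,0,0.0002,0]],
])

```text
time: 19.75
ee_pos: [0.5117, 0.1073, 0.0705]
tcp_rot: [180.0, 0.0, 167.3]
wrist_force: [3.6, 0.6, 2.3]
opening: 0.0
grasp_force: 2.1
```

Emit:
play_rows([
  [[0.0006,0,0.0002,0],[0.0006,0,0.0002,0],[0.0006,0,0.0001,0],[0.0006,0,0.0001,0],[0.0006,0,0.0002,0]],
])

```text
time: 20.17
ee_pos: [0.5083, 0.1079, 0.0694]
tcp_rot: [-180.0, -0.1, 167.3]
wrist_force: [1.9, -1.2, 2.1]
opening: -0.0001
grasp_force: 1.0
```

Emit:
play_rows([
  [[0.0006,0,0.0002,0],[0.0006,0,0.0002,0],[0.0006,0,0.0001,0],[0.0006,0,0.0001,0],[0.0006,0,0.0002,0]],
])

```text
time: 20.58
ee_pos: [0.5057, 0.1086, 0.0688]
tcp_rot: [-180.0, -0.0, 167.3]
wrist_force: [0.7, -0.8, 0.8]
opening: -0.0001
grasp_force: 0.8
```

```bash
python3 st.py
```

```text
t 20.5833 TCP in chute mm [-114.2   -1.4   14. ] F chute [-1.   0.7  0.6] yaw 167.29
```

Emit:
play_rows([
  [[0.0004,0,0.0001,0],[0.0004,0,0.0001,0],[0.0004,0,0.0001,0],[0.0004,0,0.0001,0],[0.0004,0,0.0001,0]],
])

```text
time: 21.0
ee_pos: [0.5039, 0.1091, 0.0684]
tcp_rot: [-180.0, -0.0, 167.3]
wrist_force: [1.3, -1.0, 1.6]
opening: -0.0001
grasp_force: 0.7
```

Emit:
play_rows([
  [[0.0004,0,0.0001,0],[0.0004,0,0.0001,0],[0.0004,0,0.0001,0],[0.0004,0,0.0001,0],[0.0004,0,0.0001,0]],
])

```text
time: 21.42
ee_pos: [0.5019, 0.1095, 0.0679]
tcp_rot: [-180.0, -0.0, 167.3]
wrist_force: [1.0, -0.3, 0.2]
opening: 0.0
grasp_force: 0.7
```

Emit:
play_rows([
  [[0.0004,0,0.0001,0],[0.0004,0,0.0001,0],[0.0004,0,0.0001,0],[0.0004,0,0.0001,0],[0.0004,0,0.0001,0]],
])

```text
time: 21.83
ee_pos: [0.5, 0.11, 0.0674]
tcp_rot: [-180.0, -0.0, 167.3]
wrist_force: [1.4, -0.7, 0.5]
opening: -0.0001
grasp_force: 0.6
```

Emit:
play_rows([
  [[0.0004,0,0.0001,0],[0.0004,0,0.0001,0],[0.0004,0,0.0001,0],[0.0004,0,0.0001,0],[0.0004,0,0.0001,0]],
])

```text
time: 22.25
ee_pos: [0.4981, 0.1104, 0.0669]
tcp_rot: [-180.0, -0.0, 167.3]
wrist_force: [0.7, -0.1, 0.9]
opening: 0.0001
grasp_force: 0.6
```

```bash
python3 st.py
```

```text
t 22.25 TCP in chute mm [-106.1   -1.5   14.1] F chute [-0.9 -0.1  0.7] yaw 167.29
```

Emit:
play_rows([
  [[0.0004,0,0.0001,0],[0.0004,0,0.0001,0],[0.0004,0,0.0001,0],[0.0004,0,0.0001,0],[0.0004,0,0.0001,0]],
])

```text
time: 22.67
ee_pos: [0.4961, 0.1109, 0.0664]
tcp_rot: [180.0, 0.0, 167.3]
wrist_force: [1.9, -0.1, -0.4]
opening: -0.0003
grasp_force: 0.6
```

Emit:
play_rows([
  [[0.0004,0,0.0001,0],[0.0004,0,0.0001,0],[0.0004,0,0.0001,0],[0.0004,0,0.0001,0],[0.0004,0,0.0001,0]],
])

```text
time: 23.08
ee_pos: [0.4942, 0.1113, 0.0659]
tcp_rot: [-180.0, 0.0, 167.3]
wrist_force: [-0.0, -1.3, -1.2]
opening: -0.0001
grasp_force: 0.6
```

```bash
python3 st.py
python3 - <<'E'
from h import *
x=np.load('chute.npy');Rc=Rm([0,14,x[3]])
c=cam('wrist');im=c['img'];cv2.imwrite('pics/w10.png',im)
o=np.array(c['xyz'])
for col in (300,321):
  print()
  for v in range(60,270,5):
    _,d=ray(c,col,v);a=Rc.T@(o-x[:3]);b=Rc.T@d;f=lambda z:((a+b*(z-a[2])/b[2])[0]*1e3).round(1)
    print(v,int(im[v,col-3:col+4].mean()),f(.0),f(.031),f(.044),end=' | ')
E
```

```text
t 23.0833 TCP in chute mm [-102.    -1.4   14.1] F chute [ 0.1  1.2 -1.3] yaw 167.29

60 68 10.5 -0.9 -5.7 | 65 67 8.1 -2.9 -7.6 | 70 68 5.7 -5.0 -9.4 | 75 74 3.3 -7.0 -11.3 | 80 83 0.9 -9.0 -13.1 | 85 84 -1.5 -11.0 -15.0 | 90 88 -3.9 -13.0 -16.9 | 95 89 -6.3 -15.1 -18.7 | 100 89 -8.7 -17.1 -20.6 | 105 90 -11.2 -19.1 -22.5 | 110 91 -13.6 -21.2 -24.4 | 115 92 -16.0 -23.2 -26.3 | 120 93 -18.5 -25.3 -28.2 | 125 116 -20.9 -27.4 -30.1 | 130 158 -23.3 -29.4 -32.0 | 135 166 -25.8 -31.5 -33.9 | 140 158 -28.3 -33.6 -35.8 | 145 174 -30.7 -35.6 -37.7 | 150 158 -33.2 -37.7 -39.6 | 155 193 -35.7 -39.8 -41.5 | 160 191 -38.1 -41.9 -43.5 | 165 144 -40.6 -44.0 -45.4 | 170 90 -43.1 -46.1 -47.3 | 175 109 -45.6 -48.2 -49.3 | 180 109 -48.1 -50.3 -51.2 | 185 109 -50.6 -52.4 -53.2 | 190 100 -53.2 -54.5 -55.1 | 195 65 -55.7 -56.7 -57.1 | 200 64 -58.2 -58.8 -59.1 | 205 62 -60.7 -60.9 -61.0 | 210 62 -63.3 -63.1 -63.0 | 215 61 -65.8 -65.2 -65.0 | 220 60 -68.4 -67.4 -66.9 | 225 70 -70.9 -69.5 -68.9 | 230 78 -73.5 -71.7 -70.9 | 235 79 -76.0 -73.8 -72.9 | 240 72 -78.6 -76.0 -74.9 | 245 59 -81.2 -78.2 -76.9 | 250 
[... 541 characters left out ...]
 -35.8 | 145 200 -30.7 -35.6 -37.7 | 150 194 -33.2 -37.7 -39.6 | 155 192 -35.7 -39.8 -41.5 | 160 192 -38.2 -41.9 -43.5 | 165 140 -40.6 -44.0 -45.4 | 170 111 -43.1 -46.1 -47.3 | 175 110 -45.6 -48.2 -49.3 | 180 109 -48.1 -50.3 -51.2 | 185 93 -50.6 -52.4 -53.2 | 190 65 -53.2 -54.5 -55.1 | 195 64 -55.7 -56.7 -57.1 | 200 63 -58.2 -58.8 -59.1 | 205 62 -60.7 -60.9 -61.0 | 210 65 -63.3 -63.1 -63.0 | 215 108 -65.8 -65.2 -65.0 | 220 107 -68.4 -67.4 -66.9 | 225 106 -70.9 -69.5 -68.9 | 230 104 -73.5 -71.7 -70.9 | 235 102 -76.0 -73.8 -72.9 | 240 102 -78.6 -76.0 -74.9 | 245 104 -81.2 -78.2 -76.9 | 250 106 -83.8 -80.4 -78.9 | 255 106 -86.4 -82.5 -80.9 | 260 58 -89.0 -84.7 -83.0 | 265 58 -91.6 -86.9 -85.0 |
```

Emit:
play_rows([
  [[0.0004,0,0.0001,0],[0.0004,0,0.0001,0],[0.0004,0,0.0001,0],[0.0004,0,0.0001,0],[0.0004,0,0.0001,0]],
])

```text
time: 23.55
ee_pos: [0.4924, 0.1117, 0.0655]
tcp_rot: [180.0, 0.0, 167.3]
wrist_force: [2.1, -0.4, -0.6]
opening: 0.0
grasp_force: 1.3
```

Emit:
play_rows([
  [[0.0004,0,0.0001,0],[0.0004,0,0.0001,0],[0.0004,0,0.0001,0],[0.0004,0,0.0001,0],[0.0004,0,0.0001,0]],
])

```text
time: 23.97
ee_pos: [0.4907, 0.1121, 0.0652]
tcp_rot: [180.0, 0.1, 167.3]
wrist_force: [5.2, -1.9, 2.4]
opening: 0.0001
grasp_force: 2.8
```

The stop is felt: pad force rose from 0.6 to 2.8 N, so the push is about 5 N. I'll press slightly further to seat the plug, then hold.

Emit:
play_rows([
  [[0.0004,0,0.0001,0],[0.0003,0,0.0001,0],[0,0,0,0],[0,0,0,0],[0,0,0,0]],
])

```text
time: 24.38
ee_pos: [0.4903, 0.1122, 0.0652]
tcp_rot: [180.0, 0.1, 167.3]
wrist_force: [5.4, -2.0, 2.0]
opening: -0.0002
grasp_force: 3.1
```

```bash
python3 st.py
```

```text
t 24.3833 TCP in chute mm [-98.   -1.5  14.4] F chute [-6.   0.7  0.6] yaw 167.29
```

Emit:
play_rows([
  [[-0.0006,0,-0.0001,0],[-0.0006,0,-0.0002,0],[-0.0006,0,-0.0001,0],[-0.0006,0,-0.0002,0],[-0.001,0,-0.0003,0]],
])

```text
time: 24.8
ee_pos: [0.4923, 0.1117, 0.0653]
tcp_rot: [-180.0, -0.1, 167.3]
wrist_force: [-0.5, -0.0, -0.2]
opening: 0.0003
grasp_force: 0.0
```

Emit:
play_rows([
  [[-0.002,0,-0.0005,0],[-0.003,0,-0.0008,0],[-0.003,0,-0.0008,0],[0,0,-0.005,0],[0,0,-0.015,0]],
])

```text
time: 25.22
ee_pos: [0.4998, 0.1095, 0.0862]
tcp_rot: [-179.9, -0.2, 167.3]
wrist_force: [0.3, -0.7, -0.3]
opening: -0.0005
grasp_force: 0.0
```

Emit:
play_rows([
  [[0,0,-0.025,0],[0,0,-0.03,0],[0,0,-0.03,0],[0,0,-0.02,0],[0,0,0,0]],
])

```text
time: 25.63
ee_pos: [0.5022, 0.1101, 0.1978]
tcp_rot: [179.8, 0.3, 167.3]
wrist_force: [0.9, 0.1, 0.8]
opening: -0.0003
grasp_force: 0.0
```

```bash
python3 st.py
python3 - <<'E'
from h import *
c=cam('wrist');s=cam('side');u=proj(s,[.46,.115,.06]).astype(int)
print(u)
cv2.imwrite('pics/w11.png',np.hstack([cv2.resize(c['img'][:,120:520],(400,480)),cv2.resize(s['img'][u[1]-60:u[1]+60,u[0]-50:u[0]+50],(400,480),interpolation=2)]))
E
```

```text
t 25.6333 TCP in chute mm [-141.8   -2.1  140.1] F chute [-1.  -0.3  0.6] yaw 167.29
[212 229]
```

View pics/w11.png

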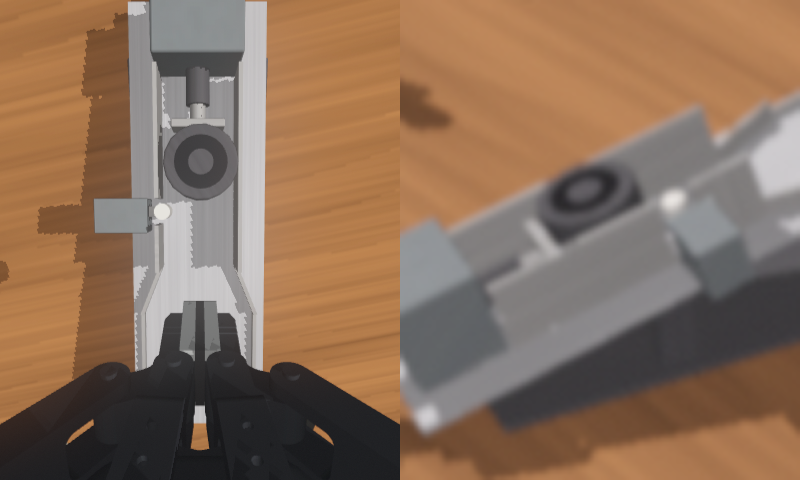

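The last view shows the plug touching the stop plate at (200,125), past the brake and flat on the floor. The stop has not tripped and the gripper is clear, so I'm handing in.

```bash
python3 -c "
from workcell import bot
print(bot.job_done())"
```

```text
the job is handed in; nothing more can be done
None
```

The plug was stood on the apron and released, then pushed from behind through the brake; it now rests against the untripped stop, pressed with about 6 N, and the job was handed in at about 26 s (the first grasp slipped off the plug's rim and was redone lower).

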